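# Hold a slide carrier flush on a tilted reader stage

### The arm

A 6-joint arm with a two-finger parallel gripper is mounted at the origin on a cart in front of the work surface, level with it; the furniture and walls round the work are solid. World frame = base frame: x ahead of the robot, y to its left, z up, the work surface at z = 0. Lengths are in m, angles in rad, forces in N, time in s.
With the tool pointing down it reaches from about 0.3 to 0.775 m from the base axis. Payload 14.6 kg.
Tool frame: the origin (TCP) lies at the centre of the arm's flange, where the gripper is bolted on; the fingertips stand 199 mm ahead of it and the grasp point (between the pads) lies ctrl.tcp_to_grasp ahead of it (ctrl.tcp_to_grasp is the distance from the TCP to the grasp point, in m); z points along the fingers, y is the line along which they close (so a half turn about z gives the same grasp; the last joint's range is limited). The gripper opens to 94 mm and grips with 3 to 60 N. Pads are 16 mm wide; open, the fingers measure 119 mm over their backs; the gripper's body (75 mm by 177 mm) begins 78 mm behind the grasp point.
Start: joints at [1.225, 0.3, 1.521, -0, 1.321, -0.067], TCP at [0.151, 0.529, 0.405] pointing down, gripper open.
Joint ranges: [-3.03, 3.03], [-0.79, 2.21], [0.23, 2.52], [-1.04, 4.18], [0, 3.07], [-2.55, 2.55]. Speed limits (rad/s): [2.22, 2.22, 2.57, 3.14, 3.14, 3.14].

### API

Orientations are given as [roll, pitch, yaw] about the fixed x, y, z axes, in that order (R = Rz(yaw) Ry(pitch) Rx(roll)).
In Python, from station import ctrl gives the robot as it stands. The module is installed in compiled form; this text tells all that it offers.
- The arm moves only by the shell command python3 -m jog 'ROWS' [OPENING] [FORCE]. ROWS is JSON, a list of rows, each a list of 6 numbers: the shift along the tool's x, y, z in cm, then the turn, a rotation vector about the tool's x, y, z in rad. In form: [[tx, ty, tz, ax, ay, az], ...]. A call has 1 to 8 rows; each row is the pose to reach, as a shift and turn from the pose commanded when the call began, along the tool's axes at that moment; what a row does not reach only later rows make up. A row lasts 1/10 s, in which the tool goes at most 50 mm and 8.59 degrees, less where a joint would pass 70% of its speed; a pose out of reach is approached as far as the arm can. A call with a gripper value outside its range is refused whole. OPENING is the opening in per cent of the stroke, from 0 (shut) to 100 (fully open), set as the call begins (- or left out, the last holds). The fingers move at their own pace and stop on an object; FORCE is the grip in N (left out, the last holds). Time passes only in rows, so rows that repeat a pose let the fingers close. It gives the time, the measured TCP pose, the force, the opening and the grip force at its end, in the units of the state.
- ctrl.get_obs(): the state, without advancing time (a new reading comes with each control period).
- ctrl.camera(name): name is "side" or "top"; returns a dict with "img" (384x512x3 uint8, blue, green, red), "intrinsics" (3x3 intrinsics, pixels), "R" (3x3) and "t" (3): a world point X has camera coordinates R X + t. Camera axes: x right, y down, z forward; pixel columns grow to the right and rows downward; lengths in m; the calibration is good to about 2 mm. A picture is of the moment at which its call begins. There is no depth.
- ctrl.hand_in(): hands the job in; it is judged then, once.
The state is a dict: "time_s": time; "qpos": joint angles; "joint_vel": joint speeds; "tau": joint torques, N m; "ee_pos": TCP position; "eef_rot": TCP orientation; "force": force on the tool from outside, world axes, zero at the start; "moment": the same for the moment, N m; "grip_width": finger opening in m; "grip_force": force on a finger pad.
Only numpy, scipy, OpenCV 4.12 (cv2) and the standard library are available. Lean on these libraries where they do the work, as an engineer would, in place of code of your own. Each camera call takes 0.05 s, during which the arm holds its last target. There are 200 camera calls.

### The job

Take the blue slide carrier out of its white dock by its black bridge grip, turn it so that the notch in its end meets the key pin by the red mark on the reader's tilted stage, and lay it in the stage's nest at the slope of the stage face. Press it gently until it sits flush with all three spring pins pushed in, and finish while still gripping it and keeping it pressed there (the pins push it off again if it is let go). Leave the stage at the tilt it is set to and do not disturb the other things on the desk.

Things in the scene. Friction and masses are not known exactly. Their poses are not given: they have to be found in the camera images.
- carrier: slide carrier, 0.15 kg: blue frame plate 52 (x) x 92 (y) x 6 (z) mm round a glass slide with a brown rock section, under a black bridge grip. Origin: centre of the underside; z up out of the plate towards the grip. In the middle of its +y end is an open notch 14 mm wide (x) and 12 mm deep (y = 34 to 46), with a red dash beside it. Waits level in the dock with its underside 5 mm above the desk
- carrier_grip (a point): middle of the carrier's bridge grip, 34 mm above the underside: a flat-sided black bar 48 mm long (x), 12 mm wide (y), from 22 to 46 mm above the underside; pinch it across y. It stands on two posts at x = -18.5 and +18.5; beside it the plate's top lies at 6 mm. Axes as the carrier's
- carrier_notch (a point): middle of the carrier's notch, at the level of the underside, 40 mm along +y from the carrier's origin
- carrier_dock: white plastic tray fixed to the desk in which the carrier lies: 67 (x) x 107 (y) x 13 mm outside, floor 5 mm, walls 5 mm thick; the carrier has 2.5 mm of play all round and lifts straight up. Origin: centre of the underside
- reader: the reader, a bench instrument fixed to the desk: white base 158 (x) x 172 (y) x 28 mm with two grey cheeks (y = -79 to -69 and 69 to 79, up to z = 104) that carry the tilting aluminium stage between them. Origin: centre of the underside; x points away from its keypad front. The stage's hinge axis runs along the reader's y, 78 mm above the desk
- stage (a joint): tilt of the stage in rad: 0 is level, growing as the face leans over towards the reader's front (-x). Set somewhere from 0.18 to 0.42 and locked by stiff friction: pressing up to 25 N on the face does not shift it
- stage_face (a point): centre of the nest, on the stage's aluminium face (78 x 122 mm), 10 mm above the hinge axis; x up the slope, y along the hinge, z out of the face. A seated carrier has its origin here and its axes along these. Steel stops 5 mm high bound the nest: a downhill ledge (inner edge x = -29.5) and an end stop (inner edge y = -49.5), 3.5 mm from a centred carrier
- stage_key (a point): foot of the key, a fixed steel pin of 7 mm diameter, 8.5 mm high with a round top, standing out of the face 41.5 mm along +y from the nest's centre; a red mark 8 x 10 mm is painted on the face beyond it. The carrier's notch goes over it with 3.5 mm to spare each side; the other way round the carrier rides on it and cannot sit flat
- pin_upper_left (a joint): how far this spring pin is pushed in, in m: 0 is free, when the round brass pin (6 mm diameter) stands 5 mm out of the face, 0.005 is level with the face. Pushing it in takes 0.8 N at first and 1.9 N at 5 mm; it springs back. At x = 19, y = 27 mm of stage_face
- pin_upper_right (a joint): the same for the pin at x = 19, y = -30 mm of stage_face
- pin_lower (a joint): the same for the pin at x = -19, y = 0 mm of stage_face
- mouse: black computer mouse, bystander, 113 x 62 x 44 mm
- parts_dish: shallow metal dish, bystander, 90 mm across, 14 mm high
- cone1: nickel cone, bystander, 33 mm across, 15 mm high
- tweezers: steel tweezers, bystander, 122 mm long
- beaker1: empty glass beaker, bystander, 72 mm across, 90 mm high
- marker: red and white marker pen, bystander, 135 mm long
Things that resemble listed ones, but are neither listed nor needed, are in the scene too. What is shaped like the carrier but purple is not meant.

How it is judged:
By the outcome, as a careful person would: the job done as asked, in the order asked, and still so for the second after the job is handed in, while the arm keeps its last pose, push and grip.
It also fails if it takes over 43 s, if anything falls off the work surface, if the arm or the gripper's body presses on something with over 40 N, if the wrist force passes 120 N, or if a joint passes its speed limit or range.

## Working session

There is one attempt and no reset: what is moved stays moved. The work goes in short steps, Python scripts to look and compute and a shell command to move; the robot and the scene stay as the last step left them, time stands still between calls to the robot, and variables do not carry over. Pictures are saved under pics/ and viewed, at most 10 in all, crops included, and the job is handed in when it is done.

```bash
mkdir -p pics
python3 - <<'E'
from station import ctrl
import cv2,numpy as np
np.set_printoptions(precision=4,suppress=True)
print(ctrl.get_obs(),ctrl.tcp_to_grasp)
for n in("top","side"):
    c=ctrl.camera(n);cv2.imwrite(f"pics/{n}0.png",c["img"]);np.savez(f"{n}0.npz",**c);print(c["intrinsics"],c["R"],c["t"])
E
```

```text
{'time_s': 0.0, 'qpos': array([ 1.2254,  0.3005,  1.5216, -0.    ,  1.3207, -0.0666]), 'joint_vel': array([-0.0004, -0.0004, -0.0003,  0.0003,  0.001 ,  0.0007]), 'tau': array([ -0.0002, -53.1812, -35.2732,   0.0707,   0.0244,  -0.0001]), 'ee_pos': array([0.1513, 0.5287, 0.4041]), 'eef_rot': array([-3.1404, -0.0001,  2.8628]), 'force': array([-0.7033,  0.3868,  0.3875]), 'moment': array([-0.021 ,  0.0386,  0.0225]), 'grip_force': 0.0, 'grip_width': 0.09358709469228381} 0.1804
[[388.291    0.     255.0638]
 [  0.     388.291  190.6532]
 [  0.       0.       1.    ]] [[-0.0178 -0.9996 -0.0202]
 [-0.9969  0.0193 -0.0759]
 [ 0.0763  0.0188 -0.9969]] [-0.0003  0.5466  1.3133]
[[361.8911   0.     253.7769]
 [  0.     361.8911 190.89  ]
 [  0.       0.       1.    ]] [[ 0.8485 -0.5285  0.0249]
 [-0.289  -0.5023 -0.815 ]
 [ 0.4433  0.6844 -0.5789]] [-0.4712  0.2162  1.1306]
```

View pics/top0.png

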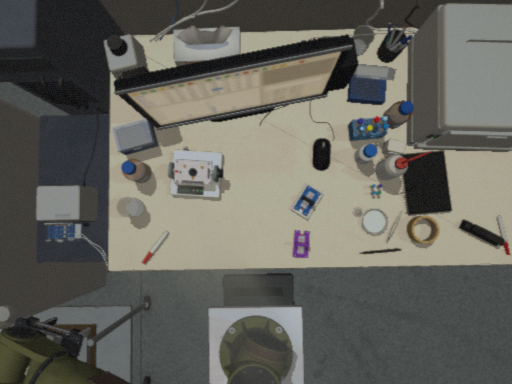

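View pics/side0.png

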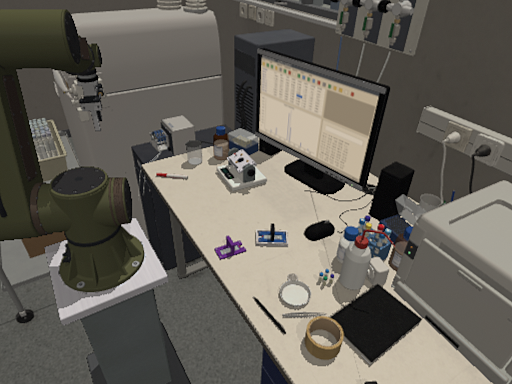

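The top view shows the blue carrier near (307,202), the purple decoy at (301,243) and the reader at (196,174). In the side view the carrier is at (271,237) and the reader at (243,173). I'll enlarge these next.

```bash
cat > h.py <<'E'
import numpy as np,cv2
from scipy.spatial.transform import Rotation as Ro
np.set_printoptions(precision=4,suppress=True)
def load(n): return np.load(n+".npz")
def ray(c,uv):
    d=np.linalg.inv(c["intrinsics"])@np.r_[uv,1.]; return -c["R"].T@c["t"], c["R"].T@d
def onz(c,uv,z):
    o,d=ray(c,uv); return o+d*(z-o[2])/d[2]
def proj(c,X):
    p=c["intrinsics"]@(c["R"]@np.asarray(X)+c["t"]); return p[:2]/p[2]
def tri(c1,u1,c2,u2):
    o1,d1=ray(c1,u1);o2,d2=ray(c2,u2)
    s=np.linalg.lstsq(np.c_[d1,-d2],o2-o1,rcond=None)[0]
    a,b=o1+d1*s[0],o2+d2*s[1]; return (a+b)/2,np.linalg.norm(a-b)
E
python3 - <<'E'
import cv2,numpy as np
t=cv2.imread("pics/top0.png");s=cv2.imread("pics/side0.png")
def cr(i,x,y,w,h): return cv2.resize(i[y:y+h,x:x+w],(400,300),interpolation=cv2.INTER_CUBIC)
a=np.vstack([np.hstack([cr(t,157,144,80,60),cr(t,275,175,64,48)]),np.hstack([cr(s,203,142,80,60),cr(s,240,213,64,48)])])
cv2.imwrite("pics/z0.png",a)
E
```

```text
(no output)
```

View pics/z0.png

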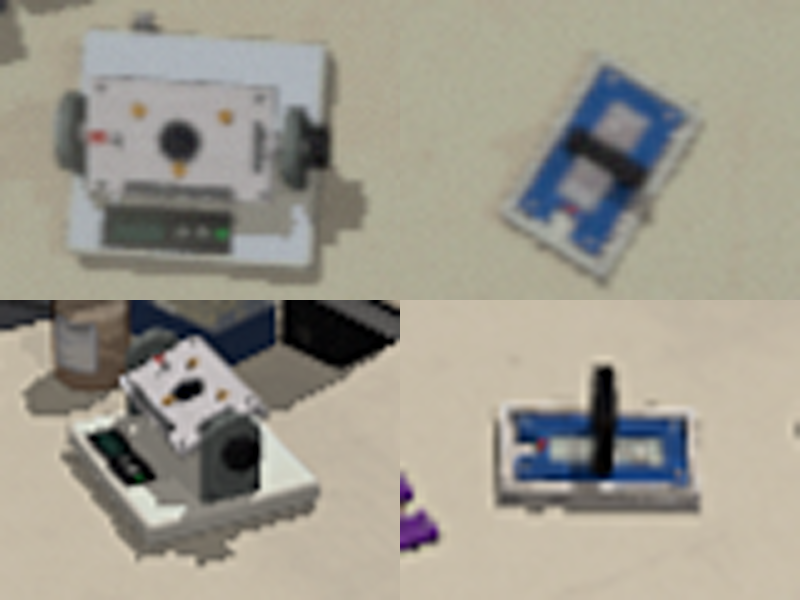

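The crop's top row shows the stage with the key and red mark on its left (world +y), three brass pins and the dark optic. The carrier's notch end faces the lower left, and the black bar crosses its middle. Both are clear in the side view too. Next I'll measure blobs.

```bash
cat > m.py <<'E'
from h import *
def blobs(c,box,lo,hi,k=4,S=6,amin=30):
    x,y,w,h=box; im=cv2.resize(c["img"][y:y+h,x:x+w],None,fx=S,fy=S,interpolation=cv2.INTER_CUBIC)
    m=cv2.inRange(cv2.cvtColor(im,cv2.COLOR_BGR2HSV),lo,hi)
    cs,_=cv2.findContours(m,cv2.RETR_EXTERNAL,cv2.CHAIN_APPROX_NONE)
    cs=sorted([q for q in cs if cv2.contourArea(q)>amin],key=cv2.contourArea)[::-1][:k]
    f=lambda p:(np.asarray(p,float)+.5)/S-.5+[x,y]
    return [(f(q.reshape(-1,2)),cv2.contourArea(q)/S/S,f(np.array([(M:=cv2.moments(q))["m10"]/M["m00"],M["m01"]/M["m00"]]))) for q in cs]
E
python3 - <<'E'
from m import *
T,S=load("top0"),load("side0")
for n,c,b in(("top",T,(157,144,80,60)),("side",S,(203,142,80,60))):
    for col,lo,hi in(("brass",(10,110,90),(28,255,255)),("redA",(0,110,80),(7,255,255)),("redB",(170,90,80),(180,255,255)),("dark",(0,0,0),(180,255,60))):
        for q,a,m in blobs(c,b,lo,hi): print(n,col,round(a,1),m)
for n,c,b in(("top",T,(275,175,64,48)),("side",S,(240,213,64,48))):
    q,a,m=blobs(c,b,(100,120,50),(125,255,255),1)[0]
    P=np.array([onz(c,p,.011)[:2] for p in q]).astype(np.float32)
    r=cv2.minAreaRect(P); print(n,"blue",a,r,cv2.boxPoints(r))
    for col,lo,hi in(("redA",(0,90,80),(8,255,255)),("redB",(165,90,80),(180,255,255))):
        for q,a,m in blobs(c,b,lo,hi): print(n,col,round(a,1),m,onz(c,m,.011))
    for q,a,m in blobs(c,b,(0,0,0),(180,255,55),2):print(n,"black",a,m,onz(c,m,.051))
E
```

```text
top brass 2.1 [192.2675 177.3447]
top brass 1.9 [201.5352 166.9154]
top brass 1.6 [184.2038 165.7225]
top redA 1.1 [176.1156 170.8824]
top dark 48.5 [218.9435 173.7479]
top dark 30.8 [192.4219 171.8831]
top dark 20.1 [197.0472 187.5368]
top dark 1.9 [199.0333 192.6357]
side brass 1.7 [236.3181 161.5296]
side dark 193.2 [268.3834 148.2193]
side dark 160.4 [243.1252 148.151 ]
side dark 123.2 [249.3929 173.8006]
side dark 69.5 [227.069 173.083]
top blue 78.25 ((0.5318265557289124, -0.20102733373641968), (0.04911664500832558, 0.03910459578037262), 59.492286682128906) [[ 0.5025 -0.2123]
 [ 0.5362 -0.2321]
 [ 0.5611 -0.1898]
 [ 0.5274 -0.1699]]
top black 38.916666666666664 [307.709  200.1803] [ 0.5088 -0.1865  0.051 ]
side blue 94.1111111111111 ((0.5107196569442749, -0.18712985515594482), (0.04892284423112869, 0.09080640971660614), 58.168357849121094) [[ 0.4592 -0.184 ]
 [ 0.5364 -0.2319]
 [ 0.5622 -0.1903]
 [ 0.485  -0.1424]]
side black 51.68055555555555 [272.0063 232.6316] [ 0.4946 -0.2074  0.051 ]
```

Run:
```python
from m import *
T,S=load("top0"),load("side0")
q=np.vstack([b[0] for b in blobs(T,(285,180,45,45),(100,90,40),(125,255,255),8,amin=60)])
r=cv2.minAreaRect(np.array([onz(T,p,.011)[:2] for p in q]).astype(np.float32));print("top blue",r,cv2.boxPoints(r))
r=cv2.minAreaRect(np.vstack([b[0] for b in blobs(T,(285,180,45,45),(100,90,40),(125,255,255),8,amin=60)]).astype(np.float32));print(r)
for q,a,m in blobs(S,(226,148,30,30),(8,70,60),(30,255,255),8,amin=10): print("brass",round(a,1),m)
for q,a,m in blobs(S,(226,148,30,30),(0,90,60),(7,255,255),8,amin=10)+blobs(S,(226,148,30,30),(170,60,60),(180,255,255),8,amin=10): print("red",round(a,1),m)
for q,a,m in blobs(S,(226,148,30,30),(0,0,0),(180,255,70),8,amin=10): print("dark",round(a,1),m)
for q,a,m in blobs(T,(170,160,20,20),(0,60,60),(8,255,255),8,amin=10)+blobs(T,(170,160,20,20),(168,60,60),(180,255,255),8,amin=10): print("tred",round(a,1),m)
for q,a,m in blobs(T,(175,155,35,30),(8,70,60),(30,255,255),8,amin=10): print("tbrass",round(a,1),m)
```

```text
top blue ((0.5107176303863525, -0.1872836947441101), (0.050737082958221436, 0.09056946635246277), 56.389862060546875) [[ 0.459  -0.1833]
 [ 0.5344 -0.2335]
 [ 0.5625 -0.1912]
 [ 0.487  -0.1411]]
((306.5801696777344, 200.2480010986328), (14.796056747436523, 26.195302963256836), 32.275726318359375)
brass 17.6 [226.6526 151.6823]
brass 3.6 [236.3524 161.4471]
brass 2.2 [246.9677 160.5816]
brass 1.8 [241.0901 154.0765]
red 1.6 [234.2421 153.0709]
dark 117.3 [248.9644 172.0552]
dark 96.0 [243.8999 150.6333]
dark 44.9 [228.5128 173.8173]
dark 14.2 [240.157  159.6051]
dark 3.9 [229.3262 163.4056]
dark 2.4 [229.5971 147.977 ]
dark 2.3 [230.7748 161.0767]
dark 1.9 [236.1331 166.8467]
tred 6.3 [176.0415 170.9194]
tbrass 6.0 [192.3136 177.2603]
tbrass 4.7 [184.2444 165.6743]
tbrass 4.4 [201.5234 166.8907]
```

Run:
```python
from m import *
from scipy.optimize import least_squares
T,S=load("top0"),load("side0")
U={"low":((192.31,177.26),(236.35,161.45)),"ul":((184.24,165.67),(241.09,154.08)),"ur":((201.52,166.89),(246.97,160.58)),"red":((176.04,170.92),(234.24,153.07)),"optic":((192.42,171.88),(240.157,159.605))}
P={k:tri(T,np.array(a),S,np.array(b)) for k,(a,b) in U.items()}
for k in P:print(k,*P[k])
l,a,b=(P[k][0] for k in("low","ul","ur"))
print("dist ul-ur .057:",np.linalg.norm(a-b)," low-ul .0466:",np.linalg.norm(a-l)," low-ur .0484:",np.linalg.norm(b-l))
n=np.cross(b-a,l-a);n/=np.linalg.norm(n);n*=np.sign(n[2]);print("normal",n,"tilt",np.arccos(n[2]))
M={"low":(-.019,0),"ul":(.019,.027),"ur":(.019,-.030)}
def pose(p):
    Rm=Ro.from_euler("ZY",[p[2],-p[3]]).as_matrix(); return Rm,np.array([p[0],p[1],.078])+Rm@[0,0,.010]
def res(p,pr=0):
    Rm,o=pose(p);r=[]
    for k,(x,y) in M.items():
        r+=list(proj(T,o+Rm@[x,y,.0045])-U[k][0])+list(proj(S,o+Rm@[x,y,.003])-U[k][1])
    return np.array(r)
for y0 in (0,):
    s=least_squares(res,[.6,.23,y0,.3]);cov=np.linalg.inv(s.jac.T@s.jac)
    print(s.x,"sd/px",np.sqrt(np.diag(cov)),"\nres",s.fun.round(2),"face",pose(s.x)[1])
```

```text
low [0.5899 0.1941 0.0839] 0.00010427798113155745
ul [0.6268 0.2183 0.096 ] 0.0006615461036345579
ur [0.6216 0.1619 0.0954] 0.001024983621249936
red [0.6104 0.2465 0.0915] 0.0012915064008139929
optic [0.6071 0.1928 0.0882] 5.5328868810132266e-05
dist ul-ur .057: 0.05668880777048662  low-ul .0466: 0.045801767708750184  low-ur .0484: 0.04658486838198064
normal [-0.3231  0.0197  0.9462] tilt 0.3296097625542852
[ 0.6115  0.1921 -0.0921  0.3542] sd/px [0.0028 0.0017 0.0582 0.1559] 
res [-0.09  0.29 -0.16  0.09 -0.03  0.02  0.24 -0.13  0.04  0.04  0.34 -0.24] face [0.6081 0.1924 0.0874]
```

Both cameras agree on the carrier at (0.511,-0.187), and the face sits near (0.608,0.192,0.088) with the pin distances matching. The tilt is still weak, so I'll average frames and use the plate edges.

Run:
```python
from m import *
from station import ctrl
for n in("top","side"):
    cs=[ctrl.camera(n) for _ in range(8)];c=dict(cs[0]);d=np.mean([q["img"].astype(float) for q in cs],0);print(np.std([q["img"].astype(float) for q in cs],0).mean())
    c["img"]=np.uint8(d.round());np.savez(n+"1.npz",**c)
T,S=load("top1"),load("side1")
def cr(i,x,y,w,h,W,H): return cv2.resize(i[y:y+h,x:x+w],(W,H),interpolation=cv2.INTER_CUBIC)
a=np.hstack([cr(T["img"],165,146,60,56,400,373),cr(S["img"],214,144,56,52,400,371)[:371].copy() if 0 else cr(S["img"],214,144,60,56,400,373)])
cv2.imwrite("pics/z1.png",a)
```

```text
1.7594465675885014
0.5299469352699059
```

View pics/z1.png

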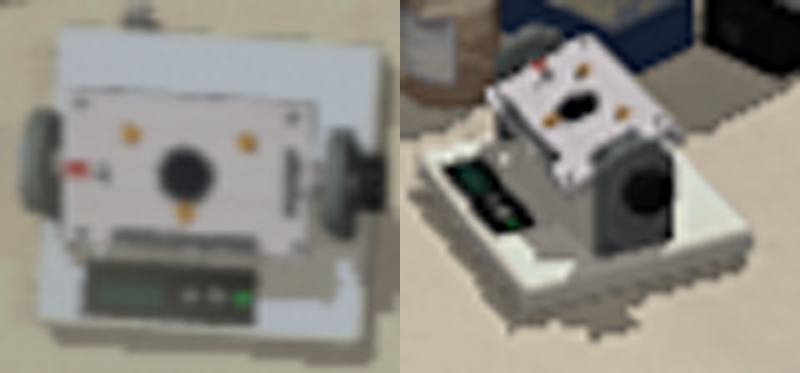

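The enlarged view shows the stage corners. In the top half they are at (72,90), (316,103), (312,255) and (65,245). In the side half they are at (590,33), (685,135), (565,185) and (487,88). I'll refine them with the base edges for yaw.

Run:
```python
from m import *
from scipy.optimize import least_squares
T,S=load("top1"),load("side1")
k=60/400
ft=lambda p:np.array([165,146])+(np.array(p)+.5)*k-.5
fs=lambda p:np.array([214-60,144])+(np.array(p)+.5)*k-.5
C={(.039,.061):((72,90),(590,33)),(.039,-.061):((316,103),(685,135)),(-.039,-.061):((312,255),(565,185)),(-.039,.061):((65,245),(487,88))}
P={}
for q,(a,b) in C.items():
    P[q]=tri(T,ft(a),S,fs(b)); print(q,*P[q])
K=list(P);p=[P[q][0] for q in K]
print("len",[np.linalg.norm(p[i]-p[(i+1)%4]) for i in range(4)],"mean",np.mean(p,0))
ex=(p[0]+p[1]-p[2]-p[3])/2;ey=(p[0]+p[3]-p[1]-p[2])/2
print("tilt",np.arctan2(ex[2],np.hypot(ex[0],ex[1])),"yaw",np.arctan2(ex[1],ex[0]),np.arctan2(-ey[0],ey[1]))
# base
for nm,f,c,pts in(("T",ft,T,((60,28),(385,48),(360,340),(38,320))),("S",fs,S,((421,158),(513,292),(752,232)))):
    B=[onz(c,f(u),.028) for u in pts];print(nm,*B)
    for i in range(len(B)-1): d=B[i+1]-B[i];print(np.linalg.norm(d),np.degrees(np.arctan2(d[1],d[0])))
# pins again on averaged, with all
def bl(c,box,lo,hi):return [(round(a,1),m) for q,a,m in blobs(c,box,lo,hi,6,S=8,amin=30)]
tb=bl(T,(175,155,35,30),(8,70,60),(30,255,255));sb=bl(S,(231,148,25,20),(8,70,60),(30,255,255));print(tb,sb)
tb=sorted([m for a,m in tb[:3]],key=lambda m:m[0]);sb=sorted([m for a,m in sb[:3]],key=lambda m:m[0])
U={(.019,.027):(tb[0],sb[1]),(-.019,0):(tb[1],sb[0]),(.019,-.030):(tb[2],sb[2])}
def pose(p):
    Rm=Ro.from_euler("ZY",[p[2],-p[3]]).as_matrix(); return Rm,np.array([p[0],p[1],p[4]])+Rm@[0,0,.010]
def res(p,w=.7):
    Rm,o=pose(p);r=[(p[4]-.078)/.001]
    for (x,y),(a,b) in U.items():
        r+=list(proj(T,o+Rm@[x,y,.0045])-a)+list(proj(S,o+Rm@[x,y,.003])-b)
    for (x,y),(a,b) in C.items():
        r+=list(w*(proj(T,o+Rm@[x,y,0])-ft(a)))+list(w*(proj(S,o+Rm@[x,y,0])-fs(b)))
    return np.array(r)
s=least_squares(res,[.6,.2,0,.3,.078]);print(s.x,"sd/px",np.sqrt(np.diag(np.linalg.inv(s.jac.T@s.jac))),s.fun.round(2),pose(s.x)[1])
```

```text
(0.039, 0.061) [0.6478 0.2458 0.1033] 0.0010148381583162194
(0.039, -0.061) [0.6422 0.127  0.0922] 0.0025555479449625765
(-0.039, -0.061) [0.5661 0.1331 0.0773] 0.003358039864096036
(-0.039, 0.061) [0.5758 0.2539 0.0797] 0.0025515118267454054
len [np.float64(0.11949179884569976), np.float64(0.07782931746019268), np.float64(0.12128874602976147), np.float64(0.07622837822306336)] mean [0.608  0.19   0.0881]
tilt 0.2530787910025681 yaw -0.09558698019639239 -0.06407971035012527
T [0.6932 0.2687 0.028 ] [0.6791 0.0999 0.028 ] [0.528  0.1145 0.028 ] [0.5415 0.2804 0.028 ]
0.16941516396518852 -94.77459771702641
0.15176709975737987 174.4881890444995
0.1664463232533088 85.35558022741257
S [0.5397 0.2748 0.028 ] [0.5181 0.1145 0.028 ] [0.6763 0.098  0.028 ]
0.16181316368622328 -97.66270354606753
0.15903104645373356 -5.964563871062823
[(6.1, array([192.341 , 177.2239])), (4.8, array([184.2216, 165.6645])), (4.5, array([201.5357, 166.8914]))] [(3.8, array([236.3588, 161.4737])), (2.3, array([246.9676, 160.5983])), (2.0, array([241.0596, 154.0679]))]
[ 0.6105  0.1914 -0.0797  0.272   0.078 ] sd/px [0.0016 0.0014 0.0254 0.0773 0.0009] [-0.02  0.27 -0.01  0.38  0.19  0.1   0.38 -0.15 -0.16  0.31 -0.22  0.61
  0.02 -0.56 -0.19  0.1   0.42 -0.2  -0.04 -0.54 -0.86 -0.31  0.44  0.15
 -0.01 -0.05 -0.05 -0.41  0.29] [0.6078 0.1916 0.0876]
```

```bash
cat > g.py <<'E'
from m import *
from station import ctrl
TIP=ctrl.tcp_to_grasp
def rel(pos,Rt,cmd=None):
    o=ctrl.get_obs(); p,R=(o["ee_pos"],Ro.from_euler("xyz",o["eef_rot"])) if cmd is None else cmd
    print("rel cm",R.inv().apply(np.asarray(pos)-p)*100,"rot",(R.inv()*Rt).as_rotvec(),"t",o["time_s"],"F",o["force"],"M",o["moment"],"q",o["qpos"],"w",o["grip_width"],o["grip_force"])
def down(yawdeg): return Ro.from_euler("xyz",[np.pi,0,np.radians(yawdeg)])
def stage(tilt,yaw,o,h,dx=0,dy=0,z=0): # TCP pose with carrier held h above underside, carrier z above face
    Rs=Ro.from_euler("ZY",[yaw,-tilt]); 
    return np.array(o)+Rs.apply([dx,dy,z+h+TIP]), Rs*Ro.from_euler("x",np.pi)
E
python3 -c "
from g import *
rel([.5107,-.1872,.31],down(57.3))"
```

```text
rel cm [-54.2504 -58.9421   9.4651] rot [-0.     -0.      1.8627] t 0.9 F [ 0.015  -0.2813 -0.067 ] M [-0.037  -0.0168 -0.0004] q [ 1.2254  0.2999  1.521   0.      1.3207 -0.0666] w 0.0940436172860893 0.0
```

```bash
python3 -m jog '[[-54.25,-58.94,9.47,0,0,1.863],[-54.25,-58.94,9.47,0,0,1.863],[-54.25,-58.94,9.47,0,0,1.863],[-54.25,-58.94,9.47,0,0,1.863],[-54.25,-58.94,9.47,0,0,1.863],[-54.25,-58.94,9.47,0,0,1.863],[-54.25,-58.94,9.47,0,0,1.863],[-54.25,-58.94,9.47,0,0,1.863]]' 60; python3 -c "
from g import *
rel([.5107,-.1872,.31],down(57.3))"
```

```text
time_s: 1.7
ee_pos: [0.3298, 0.1718, 0.3578]
eef_rot: [3.141, -0.0, 1.657]
force: [1.5, 0.5, -0.1]
grip_width: 0.0566
grip_force: 0.0
rel cm [-37.329   14.927    4.7843] rot [ 0.0009 -0.0007  0.6569] t 1.7 F [ 1.4952  0.5151 -0.1483] M [-0.0721  0.0261  0.0313] q [ 0.3817 -0.0574  2.0371  0.      1.1608  0.2956] w 0.05662638722425506 0.0
```

```bash
python3 -m jog '[[-37.3,14.9,4.8,0,0,0.657],[-37.3,14.9,4.8,0,0,0.657],[-37.3,14.9,4.8,0,0,0.657],[-37.3,14.9,4.8,0,0,0.657],[-37.3,14.9,4.8,0,0,0.657],[-37.3,14.9,4.8,0,0,0.657],[-37.3,14.9,4.8,0,0,0.657],[-37.3,14.9,4.8,0,0,0.657]]'; python3 -c "
from g import *
rel([.5107,-.1872,.31],down(57.3))"
```

```text
time_s: 2.5
ee_pos: [0.5107, -0.1822, 0.31]
eef_rot: [3.141, -0.0, 1.005]
force: [0.5, 0.4, 0.7]
grip_width: 0.0564
grip_force: 0.0
rel cm [-0.424   0.2688 -0.003 ] rot [ 0.0002 -0.0001  0.0054] t 2.5 F [0.5265 0.3933 0.7421] M [-0.0274  0.0864  0.0145] q [-0.4102  0.3797  1.6472  0.0001  1.1145  0.1551] w 0.05643109526041441 0.0
```

```bash
python3 -m jog '[[0,0,0,0,0,0],[0,0,0,0,0,0]]' >/dev/null
python3 - <<'E'
from g import *
rel([.5107,-.1872,.2194],down(57.3))
for n in("top","side"):
    c=ctrl.camera(n);np.savez(n+"2.npz",**c);o=ctrl.get_obs();g=o["ee_pos"]+[0,0,-TIP];print(n,proj(c,g),proj(c,g+[0,0,-.019]),proj(c,[.5107,-.1872,.051]))
c=load("side2")["img"];t=load("top2")["img"]
cv2.imwrite("pics/z2.png",np.hstack([cv2.resize(c[160:260,220:320],(400,400),interpolation=2),cv2.resize(t[150:250,260:360],(400,400),interpolation=2)]))
E
```

```text
rel cm [-0.5283  0.4205  9.0168] rot [-0.0012  0.0001  0.0043] t 2.7 F [0.2092 0.6122 0.0977] M [-0.0608  0.1298  0.0503] q [-0.4079  0.378   1.6505  0.0002  1.1143  0.1585] w 0.05624379218822417 0.0
top [308.4073 198.5851] [307.7119 198.916 ] [307.9067 199.6114]
side [272.3252 207.4334] [272.0045 212.0687] [272.5927 227.4346]
```

View pics/z2.png

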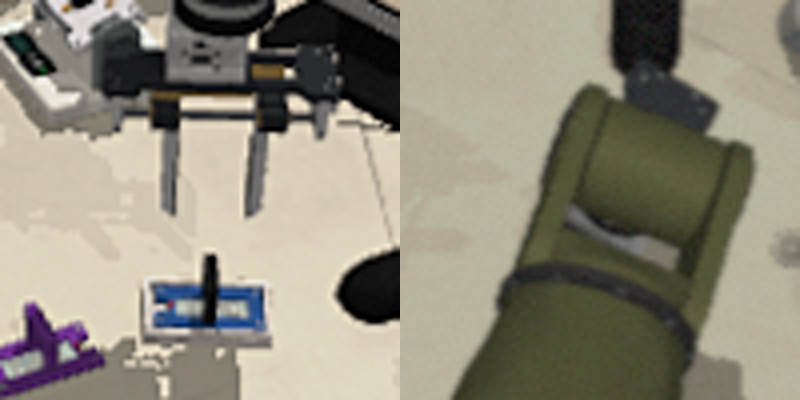

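The gripper hangs centred above the black bar in the side crop at (210,270), with the fingers either side. I'll descend and close.

```bash
python3 -m jog '[[-0.53,0.42,3,0,0,0.004],[-0.53,0.42,6,0,0,0.004],[-0.53,0.42,8,0,0,0.004],[-0.53,0.42,9,0,0,0.004],[-0.53,0.42,9,0,0,0.004],[-0.53,0.42,9,0,0,0.004]]'; python3 -m jog '[[0,0,0,0,0,0],[0,0,0,0,0,0],[0,0,0,0,0,0],[0,0,0,0,0,0],[0,0,0,0,0,0],[0,0,0,0,0,0]]' 0 20;  python3 -c "
from g import *
rel([.5107,-.1872,.2194],down(57.3))"
```

```text
time_s: 3.4
ee_pos: [0.5111, -0.1864, 0.2214]
eef_rot: [3.14, -0.0, 1.003]
force: [0.3, 0.4, -0.1]
grip_width: 0.0562
grip_force: 0.0
time_s: 4.0
ee_pos: [0.5109, -0.1868, 0.2202]
eef_rot: [-3.142, 0.0, 1.002]
force: [1.7, -1.0, 1.0]
grip_width: 0.0116
grip_force: 11.5
rel cm [-0.0451  0.0103  0.0843] rot [-0.      0.      0.0016] t 4.0 F [ 1.7058 -0.9802  1.0416] M [-0.1879 -0.1159 -0.1192] q [-0.4178  0.5115  1.6975 -0.      0.9327  0.1513] w 0.011644893972167239 11.523412764072418
```

```bash
python3 -m jog '[[0,0,-0.5,0,0,0],[0,0,-2,0,0,0],[0,0,-5,0,0,0],[0,0,-9,0,0,0],[0,0,-13,0,0,0],[0,0,-13,0,0,0],[0,0,-13,0,0,0]]'
python3 - <<'E'
from g import *
p,R=stage(.30,-.083,[.608,.1915,.0878],.0348,z=.08)
print(p,R.as_euler("xyz"));rel(p,R)
E
```

```text
time_s: 4.7
ee_pos: [0.5107, -0.1866, 0.3506]
eef_rot: [3.141, -0.0, 1.002]
force: [-0.5, -0.5, -1.3]
grip_width: 0.0116
grip_force: 20.0
[0.5211 0.1987 0.3698] [ 3.1416 -0.3    -0.083 ]
rel cm [ 33.0246 -19.8869  -1.933 ] rot [-0.1619  0.2692  1.0764] t 4.7 F [-0.5331 -0.5247 -1.3023] M [-0.0531  0.099   0.0113] q [-0.4177  0.3359  1.6041  0.      1.2006  0.1512] w 0.011605687622021493 19.990552961826324
```

```bash
python3 -m jog '[[33.0,-19.9,-1.9,-0.162,0.269,1.076],[33.0,-19.9,-1.9,-0.162,0.269,1.076],[33.0,-19.9,-1.9,-0.162,0.269,1.076],[33.0,-19.9,-1.9,-0.162,0.269,1.076],[33.0,-19.9,-1.9,-0.162,0.269,1.076],[33.0,-19.9,-1.9,-0.162,0.269,1.076],[33.0,-19.9,-1.9,-0.162,0.269,1.076],[33.0,-19.9,-1.9,-0.162,0.269,1.076]]';python3 -m jog '[[0,0,0,0,0,0],[0,0,0,0,0,0]]'>/dev/null
python3 - <<'E'
from g import *
p,R=stage(.30,-.083,[.608,.1915,.0878],.0348,z=.08)
rel(p,R)
E
```

```text
time_s: 5.5
ee_pos: [0.5206, 0.1696, 0.366]
eef_rot: [3.132, -0.283, -0.032]
force: [0.7, -0.6, -1.5]
grip_width: 0.0117
grip_force: 20.0
rel cm [ 0.066  -3.0345 -0.4009] rot [-0.0059  0.0182  0.0566] t 5.7 F [ 0.2029 -1.0282 -2.352 ] M [0.022  0.3582 0.0017] q [ 0.2572  0.291   1.6323 -0.1078  0.9532  1.9044] w 0.011891557053757563 19.990723729133606
```

```bash
python3 -m jog '[[0.07,-1.5,1.5,-0.003,0.009,0.028],[0.07,-3.0,2.5,-0.006,0.018,0.057],[0.07,-3.03,3.6,-0.006,0.018,0.057],[0.07,-3.03,3.6,-0.006,0.018,0.057],[0.07,-3.03,3.6,-0.006,0.018,0.057],[0.07,-3.03,3.6,-0.006,0.018,0.057]]'
python3 - <<'E'
from g import *
p,R=stage(.30,-.083,[.608,.1915,.0878],.0348,z=.04)
rel(p,R)
for n in("top","side"):
    c=ctrl.camera(n);np.savez(n+"3.npz",**c)
c=load("side3")["img"];t=load("top3")["img"]
cv2.imwrite("pics/z3.png",np.hstack([cv2.resize(c[120:190,205:275],(400,400),interpolation=2),cv2.resize(t[120:220,150:250],(400,400),interpolation=2)]))
E
```

```text
time_s: 6.3
ee_pos: [0.5328, 0.1967, 0.3336]
eef_rot: [-3.14, -0.303, -0.087]
force: [-0.7, 0.8, -1.8]
grip_width: 0.0117
grip_force: 20.0
rel cm [-0.0599 -0.1023  0.1883] rot [-0.0002 -0.0031 -0.0042] t 6.3 F [-0.6921  0.8408 -1.7554] M [ 0.0624  0.3474 -0.0105] q [ 0.3034  0.3688  1.61   -0.1455  0.8859  2.0378] w 0.011709601620762669 19.990573525428772
```

View pics/z3.png

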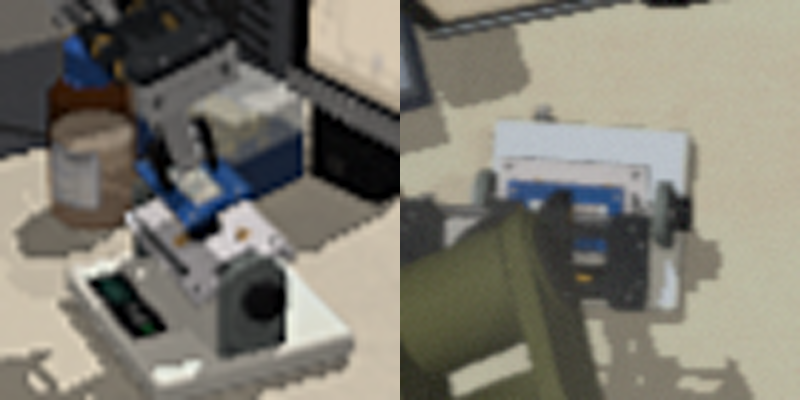

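Side crop: the carrier hovers parallel-looking over the stage, notch to the left. Top crop: its uphill blue corners are near (508,180) and (620,190). I'll compare these with the kinematic prediction.

Run:
```python
from g import *
o=ctrl.get_obs();R=Ro.from_euler("xyz",o["eef_rot"])
Rc=R*Ro.from_euler("x",-np.pi)
oc=o["ee_pos"]+R.apply([0,0,TIP+.0348]);print("carrier origin",oc)
T,S=load("top3"),load("side3")
for x,y in((.026,.046),(.026,-.046),(-.026,.046),(-.026,-.046)):
    X=oc+Rc.apply([x,y,.006]);print((x,y),proj(T,X),proj(S,X))
for n,c,b in(("T",T,(165,155,45,40)),("S",S,(222,138,32,30))):
    for q,a,m in blobs(c,b,(98,110,40),(125,255,255),3,amin=100):
        q=q; h=cv2.convexHull(q.astype(np.float32)).reshape(-1,2)
        e=cv2.approxPolyDP(h.reshape(-1,1,2),.8,True).reshape(-1,2);print(n,a,e.round(1).tolist())
```

```text
carrier origin [0.5968 0.1918 0.1283]
(0.026, 0.046) [175.8018 164.8197] [238.445  142.6872]
(0.026, -0.046) [204.8242 166.7452] [248.348  152.7926]
(-0.026, 0.046) [175.573  180.9491] [227.4014 148.4347]
(-0.026, -0.046) [204.3174 182.8847] [236.8559 158.8812]
T 49.72222222222222 [[191.10000610351562, 166.8000030517578], [203.89999389648438, 167.10000610351562], [204.60000610351562, 172.1999969482422], [202.60000610351562, 173.1999969482422], [192.60000610351562, 169.89999389648438]]
T 34.875 [[177.39999389648438, 165.60000610351562], [188.8000030517578, 166.10000610351562], [190.1999969482422, 167.10000610351562], [180.8000030517578, 170.10000610351562], [178.10000610351562, 168.89999389648438]]
T 12.763888888888888 [[200.89999389648438, 181.60000610351562], [193.8000030517578, 180.8000030517578], [194.89999389648438, 179.60000610351562], [199.60000610351562, 179.39999389648438]]
S 120.16666666666667 [[253.39999389648438, 152.1999969482422], [237.8000030517578, 159.89999389648438], [228.39999389648438, 148.60000610351562], [229.1999969482422, 147.39999389648438], [253.39999389648438, 145.39999389648438]]
S 6.722222222222222 [[229.39999389648438, 140.8000030517578], [231.1999969482422, 143.8000030517578], [229.10000610351562, 146.1999969482422]]
```

```bash
python3 -m jog '[[-0.06,-0.2,1,0,-0.003,-0.004],[-0.06,-0.2,2,0,-0.003,-0.004],[-0.06,-0.2,2.6,0,-0.003,-0.004],[-0.06,-0.2,2.6,0,-0.003,-0.004],[-0.06,-0.2,2.6,0,-0.003,-0.004],[-0.06,-0.2,2.6,0,-0.003,-0.004]]'
python3 - <<'E'
from g import *
p,R=stage(.30,-.083,[.608,.1925,.0878],.0348,z=.0)
rel(p,R)
c=ctrl.camera("side");np.savez("side4.npz",**c);c=c["img"];t=ctrl.camera("top")["img"]
cv2.imwrite("pics/z4.png",np.hstack([cv2.resize(c[130:180,215:265],(400,400),interpolation=2),cv2.resize(t[140:200,160:220],(400,400),interpolation=2)]))
E
```

```text
time_s: 7.0
ee_pos: [0.54, 0.199, 0.3083]
eef_rot: [-3.141, -0.3, -0.083]
force: [1.5, -0.2, -1.2]
grip_width: 0.0123
grip_force: 20.0
rel cm [0.0049 0.0809 1.567 ] rot [-0.0004 -0.0001 -0.    ] t 7.0 F [ 1.4699 -0.1824 -1.2381] M [0.0277 0.38   0.0218] q [ 0.3032  0.4147  1.6097 -0.1491  0.8434  2.0408] w 0.012304970884483533 19.990531504154205
```

View pics/z4.png

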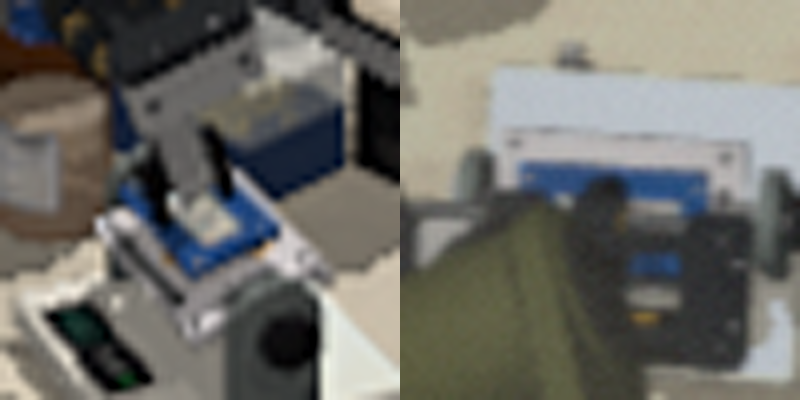

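Side crop: the carrier's -y end runs (185,275)→(275,230) and the stage's (190,330)→(325,275), so it hovers about 15 mm up with pins visible at (165,258) and (258,250). I'll check tilt from the edge slopes.

Run:
```python
from g import *
S=load("side1");I=S["img"]
for t in(.2,.25,.3,.35,.4):
    Rs=Ro.from_euler("ZY",[-.083,-t]);r=[]
    for y,z in((-.061,0),(.061,0),(-.046,.021)):
        a,b=(proj(S,np.array([.608,.1925,.0878])+Rs.apply([x,y,z])) for x in(-.03,.03));r.append((b-a)[1]/(b-a)[0]);
    print(t,np.round(r,3),a,b)
# edge: stage -y edge, subpixel: white plate vs darker below, and +y edge; column-wise gradient
g=cv2.GaussianBlur(cv2.cvtColor(I,cv2.COLOR_BGR2GRAY).astype(float),(0,0),.6)
Rs=Ro.from_euler("ZY",[-.083,-.3])
for y in(-.061,.061):
    P=[]
    for x in np.linspace(-.034,.034,18):
        u=proj(S,np.array([.608,.1925,.0878])+Rs.apply([x,y,0])); s=np.arange(-3,3.01,.1)*1.0
        d=proj(S,np.array([.608,.1925,.0878])+Rs.apply([x,y*1.05,0]))-u;d/=np.linalg.norm(d)
        v=cv2.remap(g.astype(np.float32),np.float32([u[0]+s*d[0]]),np.float32([u[1]+s*d[1]]),1)[0]
        k=np.argmin(np.gradient(v));P.append(np.r_[u+s[k]*d,s[k],np.gradient(v)[k]])
    P=np.array(P);print(y,P[:,2].round(1),P[:,3].round(1))
    ok=np.abs(P[:,2]-np.median(P[:,2]))<.8;print("slope",np.polyfit(P[ok,0],P[ok,1],1))
```

```text
0.2 [-0.438 -0.422 -0.432] [237.7026 163.6852] [251.0763 157.9097]
0.25 [-0.487 -0.473 -0.482] [237.5447 164.0924] [250.7783 157.7142]
0.3 [-0.538 -0.525 -0.533] [237.4065 164.5015] [250.4661 157.5366]
0.35 [-0.59  -0.579 -0.586] [237.2886 164.9114] [250.1403 157.3776]
0.4 [-0.644 -0.635 -0.641] [237.1911 165.3211] [249.8019 157.2374]
-0.061 [ 1.   0.8  0.3  0.2 -2.7 -2.1 -2.7 -2.9 -3.  -3.  -2.8 -2.6 -3.   0.1
 -0.2 -0.9 -0.3 -0.5] [-3.  -4.4 -5.6 -5.6 -3.6 -6.6 -6.5 -6.3 -5.8 -5.4 -4.7 -5.1 -5.2 -4.5
 -4.6 -3.8 -3.2 -2.9]
slope [ -0.3972 263.1995]
0.061 [ 0.3 -0.2 -0.1  0.  -0.4 -0.1  0.1  0.   0.  -0.2 -0.6  0.1  0.2  0.3
  0.4  0.5  0.9  0.6] [-6.6 -6.3 -7.2 -7.6 -6.8 -8.5 -7.3 -6.8 -3.8 -3.8 -6.4 -7.7 -7.7 -7.6
 -7.2 -8.4 -8.6 -6.1]
slope [ -0.5655 285.3187]
```

The clean +y edge (slope -0.566) and the pins both indicate a tilt near 0.335, so I'll use 0.33 and descend step by step on force.

```bash
cat > st.py <<'E'
from g import *
import sys
z=float(sys.argv[1])/1000;tilt=float(sys.argv[2]) if len(sys.argv)>2 else .33
O=[.608,.1925,.0878]
p,R=stage(tilt,-.083,O,.0348,z=z);rel(p,R)
o=ctrl.get_obs();Rs=Ro.from_euler("ZY",[-.083,-tilt])
print("stage-frame F",Rs.inv().apply(o["force"]),"M",Rs.inv().apply(o["moment"]),"carrier at mm",Rs.inv().apply(o["ee_pos"]+Ro.from_euler("xyz",o["eef_rot"]).apply([0,0,TIP+.0348])-O)*1000)
E
python3 st.py 8
```

```text
rel cm [-0.6625  0.08    0.7853] rot [-0.0005  0.0298 -0.0001] t 7.1 F [-0.1069  0.2152 -1.2591] M [-0.0059  0.4109  0.0072] q [ 0.3032  0.4145  1.6098 -0.1491  0.8434  2.0409] w 0.012083745255329622 19.990548491477966
stage-frame F [-0.5257  0.2056 -1.1508] M [-0.0355  0.409   0.0197] carrier at mm [ 0.4509  0.8943 15.7477]
```

```bash
python3 -m jog '[[-0.33,0.04,0.3,0,0.015,0],[-0.66,0.08,0.78,0,0.03,0],[-0.66,0.08,0.78,0,0.03,0],[-0.66,0.08,0.78,0,0.03,0]]' >/dev/null; python3 st.py 5;python3 -m jog '[[0,0,0.1,0,0,0],[0,0,0.2,0,0,0],[0,0,0.3,0,0,0],[0,0,0.3,0,0,0]]' >/dev/null; python3 st.py 3
```

```text
rel cm [ 0.0211 -0.0037  0.2587] rot [-0.0001  0.0007  0.    ] t 7.5 F [ 0.2174 -0.5078 -1.4909] M [ 0.0752  0.4084 -0.0143] q [ 0.306   0.4161  1.6352 -0.1731  0.7915  2.063 ] w 0.012261884503322208 19.990586936473846
stage-frame F [-0.2383 -0.4881 -1.4943] M [ 0.0343  0.4133 -0.0269] carrier at mm [-0.3503 -0.0076  7.5873]
rel cm [-0.0015 -0.0009  0.1751] rot [-0.0003  0.0001 -0.0001] t 7.9 F [-0.5199 -0.4464 -0.4223] M [-0.0048  0.3753 -0.0084] q [ 0.3052  0.4214  1.6343 -0.1737  0.7863  2.0634] w 0.01168968225254244 19.99085247516632
stage-frame F [-0.592  -0.488  -0.2436] M [-0.0367  0.3736  0.0037] carrier at mm [-0.0021  0.0637  4.7508]
```

```bash
for i in 1 2; do python3 -m jog '[[0,0,0.05,0,0,0],[0,0,0.1,0,0,0],[0,0,0.1,0,0,0]]' >/dev/null; python3 st.py 0|tail -1; done; python3 -m jog '[[0,0,0.05,0,0,0],[0,0,0.1,0,0,0],[0,0,0.1,0,0,0]]' >/dev/null; python3 st.py 0
```

```text
stage-frame F [ 0.1909 -0.8169  1.9956] M [-0.0832  0.2708  0.0216] carrier at mm [0.0382 0.0508 3.8389]
stage-frame F [0.1149 0.3107 1.9057] M [-0.0825  0.243   0.0092] carrier at mm [0.0037 0.0469 2.7752]
rel cm [-0.0042 -0.0029  0.1812] rot [-0.0004 -0.0001 -0.0001] t 8.8 F [-0.1207  0.0382  2.4405] M [-0.005   0.0628  0.026 ] q [ 0.3045  0.4268  1.6339 -0.1744  0.7812  2.0638] w 0.011788949517942529 19.99109387397766
stage-frame F [0.6741 0.0281 2.3488] M [-0.0012  0.0622  0.0279] carrier at mm [0.0681 0.0465 1.8117]
```

```bash
for i in 1 2 3 ; do python3 -m jog '[[0,0,0.05,0,0,0],[0,0,0.08,0,0,0],[0,0,0.08,0,0,0]]' >/dev/null; python3 st.py 0|tail -1; done; python3 st.py 0
```

```text
stage-frame F [ 0.7378 -0.6162  3.6764] M [-0.1021 -0.0478  0.0805] carrier at mm [0.043  0.0694 1.0045]
stage-frame F [-1.142  -1.0008  8.536 ] M [-0.2802  0.3387  0.0166] carrier at mm [0.0258 0.0827 0.5663]
stage-frame F [-5.2759 -2.3539 14.9842] M [-0.4512  0.9115  0.0028] carrier at mm [-0.2355  0.1247  0.0275]
rel cm [0.0123 0.0077 0.0027] rot [-0.0002  0.0005 -0.    ] t 9.7 F [-10.0079  -1.5294  12.466 ] M [-0.3507  0.9438 -0.1435] q [ 0.3044  0.43    1.6338 -0.1746  0.7788  2.0642] w 0.0122386899796254 20.001637637615204
stage-frame F [-5.2759 -2.3539 14.9842] M [-0.4512  0.9115  0.0028] carrier at mm [-0.2355  0.1247  0.0275]
```

Contact is firm at about 10 N, and the moment suggests it bears at the uphill edge. I'll ease the tilt up to 0.355 about the nest centre and compare.

```bash
python3 st.py 0.5 0.355|head -1
```

```text
rel cm [-0.5269  0.0077 -0.0402] rot [-0.0002  0.0255 -0.    ] t 9.7 F [-10.0079  -1.5294  12.466 ] M [-0.3507  0.9438 -0.1435] q [ 0.3044  0.43    1.6338 -0.1746  0.7788  2.0642] w 0.0122386899796254 20.001637637615204
```

```bash
python3 -m jog '[[0,0,-0.05,0,0,0],[-0.26,0,-0.05,0,0.013,0],[-0.53,0,-0.04,0,0.025,0],[-0.53,0,-0.04,0,0.025,0]]' >/dev/null; python3 st.py 0 .355;  python3 -m jog '[[0,0,0.03,0,0,0],[0,0,0.05,0,0,0],[0,0,0.05,0,0,0]]' >/dev/null; python3 st.py 0 .355 | tail -1
python3 - <<'E'
from g import *
c=ctrl.camera("side");np.savez("side5.npz",**c);c=c["img"]
cv2.imwrite("pics/z5.png",cv2.resize(c[130:180,215:265],(600,600),interpolation=2))
E
```

```text
rel cm [ 0.0355  0.0012 -0.0132] rot [-0.0003 -0.0008  0.0002] t 10.1 F [-1.5887  0.3632  4.377 ] M [-0.0858  0.2728 -0.0654] q [ 0.3091  0.421   1.6542 -0.1972  0.7453  2.0862] w 0.011972725009972785 19.99981552362442
stage-frame F [0.0086 0.2303 4.6649] M [-0.1241  0.2648 -0.0237] carrier at mm [-0.1901  0.0686 -0.1322]
stage-frame F [-0.5583 -1.1617 10.9966] M [-0.2776  0.7807 -0.0712] carrier at mm [ 0.0237  0.081  -0.2791]
```

View pics/z5.png

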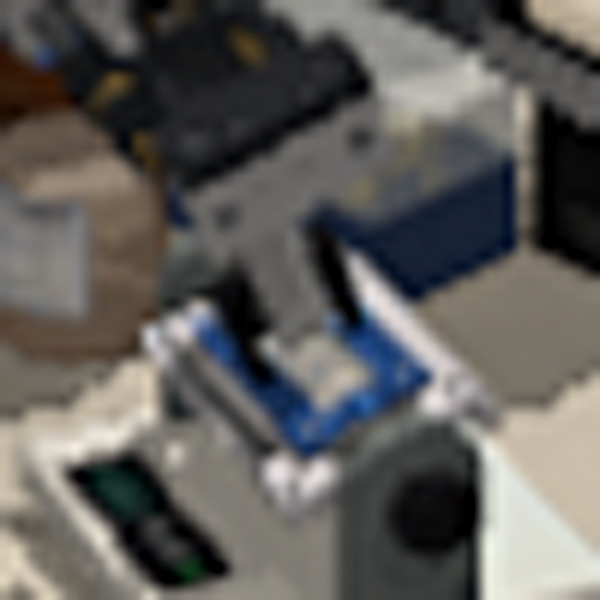

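Crop: the carrier lies inside the nest, its near corner (300,450) against the face between ledge and end stop, with no visible gap. I'll average the force and moment to find the pressure centre.

```bash
cat > av.py <<'E'
from g import *
import sys
t=float(sys.argv[1]);F=[];M=[]
for _ in range(8):
    ctrl.camera("side");o=ctrl.get_obs();F.append(o["force"]);M.append(o["moment"])
Rs=Ro.from_euler("ZY",[-.083,-t]).inv()
F0=np.array([-.1,-.1,-1.4]);F=Rs.apply(np.mean(F,0)-F0);M=Rs.apply(np.mean(M,0)-[0,.4,0])
L=.2152 # TCP to underside
print("dF",F,"dM",M,"centre x mm",1000*(-(M[1]+L*F[0])/F[2]),"y mm",1000*(M[0]-L*F[1])/F[2],o["time_s"])
E
python3 av.py .355;python3 st.py 0 .355|tail -1
```

```text
dF [-0.9829 -0.9622 12.0062] dM [-0.2556  0.3643 -0.0362] centre x mm -12.728528875746731 y mm -4.038716676453193 10.85
stage-frame F [-1.7153 -1.3094 10.8012] M [-0.3199  0.7648 -0.0587] carrier at mm [ 0.0025  0.1102 -0.2916]
```

```bash
python3 -m jog '[[0.1,0,0,0,-0.005,0],[0.215,0,0,0,-0.01,0],[0.215,0,0,0,-0.01,0]]' >/dev/null; python3 av.py .345;python3 st.py 0 .345
```

```text
dF [-2.834  -1.1211 12.6299] dM [-0.2612  0.3674 -0.0419] centre x mm 19.198152411601974 y mm -1.576659139928458 11.55
rel cm [ 0.0185  0.0039 -0.0313] rot [-0.0002  0.      0.    ] t 11.55 F [-7.9091 -0.2261 10.2087] M [-0.1904  0.7241 -0.1697] q [ 0.3071  0.4251  1.6458 -0.1878  0.7586  2.0771] w 0.01168052183944637 20.00093311071396
stage-frame F [-3.9472 -0.881  12.2665] M [-0.2924  0.7058 -0.0752] carrier at mm [-0.187   0.0787 -0.3132]
```

```bash
python3 -m jog '[[-0.1,0,0.02,0,0.005,0],[-0.1,0,0.02,0,0.005,0],[-0.1,0,0.02,0,0.005,0]]' >/dev/null; python3 av.py .35;python3 st.py 0 .35
```

```text
dF [-2.9295 -1.0854 14.7992] dM [-0.3584  0.5908 -0.0474] centre x mm 2.6790118890182817 y mm -8.43336852796409 12.25
rel cm [ 0.0066  0.0052 -0.0366] rot [-0.0002 -0.0001  0.    ] t 12.25 F [-7.8347 -1.5479 11.0877] M [-0.3204  1.0453 -0.1858] q [ 0.308   0.4236  1.6493 -0.1922  0.7523  2.0813] w 0.01215639279395443 20.00128537416458
stage-frame F [-3.4118 -2.1921 13.0487] M [-0.445   1.0151 -0.0353] carrier at mm [-0.0518  0.0975 -0.3659]
```

Run:
```python
from g import *
t=ctrl.camera("top")["img"];c=ctrl.camera("side")["img"]
cv2.imwrite("pics/z6.png",np.hstack([cv2.resize(c[136:176,222:262],(400,400),interpolation=2),cv2.resize(t[145:195,165:215],(400,400),interpolation=2)]))
o=ctrl.get_obs();print(o["time_s"],o["grip_force"],o["force"])
```

```text
12.35 20.00121921300888 [-7.7397 -0.7572 10.9041]
```

View pics/z6.png

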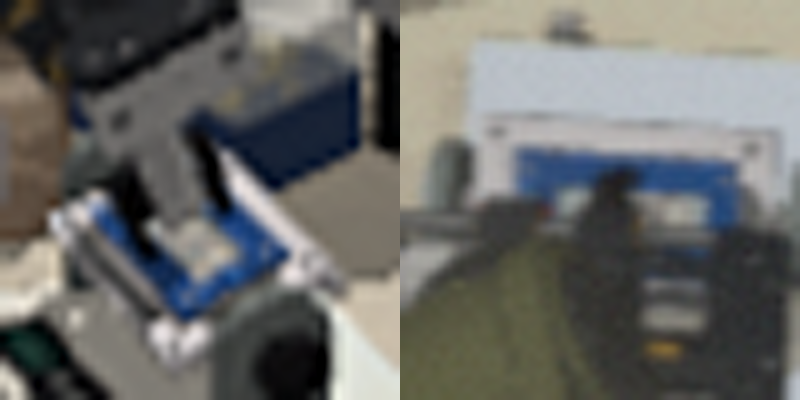

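Both crops show the carrier parallel to the stage with even margins, its uphill edge at (515–740,150–160), inside the stops and with no gap. The pressure centre is inside the plate at about 15 N, so I'm handing in.

```bash
python3 -c "
from station import ctrl
print(ctrl.hand_in())"
```

```text
the job is handed in; nothing more can be done
None
```

I laid the carrier in the nest, notch towards the key pin, and handed in at about 12.4 s, still gripped and pressed at about 15 N; it looked flush from the images and the force readings, but I couldn't see the spring pins or the key under it.

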